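# Shut the sanding block into its dust-tight box

## Robot

A 6-joint arm with a two-finger parallel gripper is mounted at the origin on a cart in front of the work surface, level with it; the furniture and walls round the work are solid. World frame = base frame: x ahead of the robot, y to its left, z up, the work surface at z = 0. Lengths are in m, angles in degrees, forces in N, time in s.
With the tool pointing down it reaches from about 0.275 to 1 m from the base axis. Payload 8.4 kg.
Tool frame: the origin (TCP) lies at the very end of the fingers, on their centre line; the grasp point (between the pads) lies 19 mm behind it; y points along the fingers, z is the direction in which the jaws open and shut, and the axes are right-handed (so a half turn about y gives the same grasp; the last joint's range is limited). The gripper opens to 85 mm and grips with 20 to 120 N. Pads are 22 mm wide; open, the fingers measure 114 mm over their backs; the gripper's body (76 mm by 85 mm) begins 54 mm behind the grasp point. The pads swing forward as they close: fully open they stand 13 mm farther back than shut.
Start: joints at [76.753, 20.225, 93.587, -0, 66.188, -0.138], TCP at [0.142, 0.609, 0.231] pointing down, gripper open.
Joint ranges: [-150.9, 150.9], [-52.94, 120.26], [3.33, 152.33], [-74.26, 254.26], [0, 154.13], [-172.89, 172.89]. Speed limits (degrees/s): [127.2, 127.2, 159.86, 180, 180, 180].

## Interface

Orientations are given as [roll, pitch, yaw] about the fixed x, y, z axes, in that order (R = Rz(yaw) Ry(pitch) Rx(roll)).
In Python, from rig import ctrl gives the robot as it stands. The module is installed in compiled form; this text tells all that it offers.
- The arm moves only by the tool play_rows, never from a script. Its arguments are lists of equal length, an entry for each row: "delta_pos": the shift along the world's x, y, z in cm, a list of three; "twist": the turn, a rotation vector about the world's x, y, z in rad, a list of three; "hand": the closure, from 0 (fully open) to 1 (shut). A call has 1 to 5 rows; each row shifts and turns the pose as measured when the row begins; what a row does not reach is not made up. A row lasts 1/10 s, in which the tool goes at most 50 mm and 8.59 degrees, less where a joint would pass 70% of its speed; a pose out of reach is approached as far as the arm can. A call with a gripper value outside its range is refused whole. The fingers move at their own pace and stop on an object; the grip force is fixed at half the most. Time passes only in rows, so rows that do not move let the fingers close. It gives the time, the measured TCP pose, the force and the opening at its end, in the units of the state.
- ctrl.observe(): the state, without advancing time (a new reading comes with each control period).
- ctrl.read_camera(name): name is "side" or "top" or "wrist"; returns a dict with "frame" (400x640x3 uint8, red, green, blue), "vertical_fov" (degrees; the focal length in pixels is half the picture's height over the tangent of half this angle, whatever the lens; pixels are square), "cx", "cy" (the principal point, pixels), "R" (3x3) and "t" (3): a world point X has camera coordinates R X + t. Camera axes: x right, y down, z forward; pixel columns grow to the right and rows downward; lengths in m; the calibration is good to about 2 mm. The wrist camera is an equidistant fisheye: a pixel r from the principal point sees the ray r / f radians off the axis. A picture is of the moment at which its call begins. There is no depth.
- ctrl.close_job(): hands the job in, once; it reports no verdict.
The state is a dict: "t": time; "q": joint angles; "joint_velocities": joint speeds; "joint_torque": joint torques, N m; "position": TCP position; "ee_rot": TCP orientation; "contact_force": force on the tool from outside, world axes, zero at the start; "ft_torque": the same for the moment, N m; "finger_gap": opening from 0.0 (shut) to 1.0 (fully open).
Only numpy, scipy, OpenCV 4.12 (cv2) and the standard library are available. Lean on these libraries where they do the work, as an engineer would, in place of code of your own. Each camera call takes 0.05 s, during which the arm holds its last target. There are 200 camera calls.

## Task

Put the loose sanding block from the front edge of the table away in the open grey box, swing the clear lid over to close it, then bolt it: the sprung seal holds the lid up, so press down at the bolt until you feel the lid land on its stop (how far down that is depends on how the latch bracket is set) and, keeping it down, slide the bolt fully home under its keeper. Never lean on the box or lid with more than about 4 kg, and leave the mixing cup standing by the vice undisturbed.

Things in the scene. Friction and masses are not known exactly. Their poses are not given: they have to be found in the camera images.
- sanding_block: Brown sanding block, 60 x 100 x 30 mm (its x, y, z), lying flat near the table's front edge, to the right of the box, in front of the vice (not the other one far back by the drawers); about 50 g. Origin: centre of its underside; y runs along its length.
- dust_box: Open grey metal box fixed to the table, outside 160 x 200 x 55 mm (x, y, z), walls and floor 5 mm, so the inner floor is at z = 5 mm. Origin: centre of its underside; its front, with the bolt, faces its -x (towards the robot), its hinge is at +x.
- bracket_mount (a point): Point on the box's front wall (x -80, y 42, z 27 mm in the box frame) where the steel latch bracket is screwed on in slots; its height setting, 0 to 16 mm, differs each time and is not given. It carries a stop for the lid's tongue, top at x -107, y 27, z 56 mm + setting, and the keeper, a bridge 16 mm thick at x -131 to -83, y 46 to 56, underside z 75.5 mm + setting.
- seal_top (a point): Middle of the sprung rubber seal bar, inside the box's front wall, 18 mm above the rim when free. It holds the freely closed lid 0.10 to 0.12 rad open. Pressing on the thumb pad takes up to 11 N against the spring, then the tongue meets the bracket's hard stop. Only when the tongue is within 1.5 mm of that stop does the bolt pass under the keeper; higher, its nose butts against it.
- lid (a joint): Angle of the clear lid in rad: 0 fully shut (flat), grows as it opens, starts leaning back at about 1.6 to 1.8. A stiff hinge: it stays where it is left and takes about 2 to 4 N at its edge to swing. The lid plate is 172 mm from hinge line to front edge, 200 mm wide, 8 mm thick. Bolted, it lies between 0 and 0.095 depending on the bracket.
- lid_hinge (a point): Middle of the hinge line, at x = +83, y = 0, z = 56 mm in the box frame. Axes turn with the lid: -x runs along the lid's underside to its front edge, z is the normal of its outer face (up when shut, away from the robot when it stands open), y is the hinge line.
- lid_edge (a point): Middle of the lid's front edge on its outer face, 172 mm from the hinge line. A steel tongue carrying the bolt runs 34 mm on from here, 78 mm wide; on the outer face the lid is clear of fittings beyond 45 mm to either side of the middle, except at the hinge.
- thumb_pad (a point): Middle of the flat thumb pad of the dark steel bolt, on the outer face of the lid's tongue (190 mm from the hinge line, 14 mm above the lid's outer face); z is the pad's normal. The flat is 30 mm (x) by about 40 mm (y); at its +y end, 19 mm from this point, a cross rib 22 mm high gives something to push against. The pad moves with the bolt.
- bolt (a joint): Travel of the bolt in m along the box's +y: 0 drawn back, 0.028 fully home (end stop). Stays where left; friction about 1.5 N. Starts 0 to 4 mm; its nose meets the keeper at 8 mm and is right through from 18 mm.
- mix_cup_1: Bystander: clear mixing cup with a stick, 66 mm wide, 85 mm tall, standing just beyond the block, beside the vice. Origin: centre of its underside.

How it is judged:
By the outcome, as a careful person would: the job done as asked, in the order asked, and still so for the second after the job is handed in, with the robot touching nothing.
It also fails if it takes over 53 s, if anything falls off the work surface, if the arm or the gripper's body presses on something with over 40 N, if the wrist force passes 120 N, or if a joint passes its speed limit or range.

## Working session

There is one attempt and no reset: what is moved stays moved. The work goes in short steps, Python scripts to look and compute and a tool call to move; the robot and the scene stay as the last step left them, time stands still between calls to the robot, and variables do not carry over. Pictures are saved under pics/ and viewed, about 8 in all and at most 12, crops included, and the job is handed in when it is done.

Besides the shell and the picture viewer there is one more tool, called after "Emit:" as name(argument=value, ...) on one line, values as JSON. play_rows: Moves the arm, as the interface text tells. Its arguments: {"type":"object","properties":{"delta_pos":{"type":"array","items":{"type":"array","items":{"type":"number"}}},"twist":{"type":"array","items":{"type":"array","items":{"type":"number"}}},"hand":{"type":"array","items":{"type":"number"}}},"required":["delta_pos","twist","hand"]}

```bash
mkdir -p pics
cat > h.py <<'E'
import numpy as np, cv2
from rig import ctrl
def cam(n,f=None):
    c=ctrl.read_camera(n)
    if f: cv2.imwrite('pics/'+f,cv2.cvtColor(c['frame'],cv2.COLOR_RGB2BGR))
    return c
def foc(c): return c['frame'].shape[0]/2/np.tan(np.radians(c['vertical_fov'])/2)
def proj(c,X):
    p=np.asarray(c['R'])@np.asarray(X,float)+np.asarray(c['t']); f=foc(c)
    return (c['cx']+f*p[0]/p[2], c['cy']+f*p[1]/p[2])
def onz(c,u,v,z):
    R=np.asarray(c['R']);t=np.asarray(c['t']);f=foc(c)
    d=R.T@np.array([(u-c['cx'])/f,(v-c['cy'])/f,1]);o=-R.T@t
    return o+d*(z-o[2])/d[2]
E
python3 - <<'E'
from h import *
import pickle
d={}
for n in('top','side'):
    c=cam(n,n+'0.png');d[n]={k:c[k] for k in c}
    print(n,c['vertical_fov'],c['cx'],c['cy'],-np.asarray(c['R']).T@c['t'],np.round(c['R'],2).tolist())
pickle.dump(d,open('c0.pkl','wb'))
print(ctrl.observe())
E
```

```text
top 54.72776723806663 314.5308926611534 202.1188619814095 [0.40759532 0.21601361 0.91775222] [[0.01, -1.0, 0.03], [-1.0, -0.01, -0.07], [0.07, -0.03, -1.0]]
side 42.72843087257209 321.03596700036917 191.98501358374915 [ 0.15525165 -0.44281993  0.54654845] [[0.89, -0.45, -0.02], [-0.26, -0.49, -0.83], [0.36, 0.75, -0.55]]
{'t': 0.1, 'q': array([ 7.67539710e+01,  2.02591088e+01,  9.36261615e+01,  2.99427823e-04,
        6.61877737e+01, -1.37559106e-01]), 'joint_velocities': array([-0.03526173, -0.07191256, -0.26665961,  0.05364673,  0.04267446,
       -0.11291055]), 'joint_torque': array([-4.34863096e-04, -6.06354189e+01, -3.42821288e+01, -2.74540889e-05,
        3.99601864e-03, -5.45411609e-06]), 'position': array([0.14164491, 0.60828492, 0.23062026]), 'ee_rot': array([-9.00730432e+01,  4.49151803e-04, -1.31085913e+01]), 'contact_force': array([ 0.48695946,  0.22623106, -0.02868189]), 'ft_torque': array([ 0.01470274, -0.04839038,  0.00739473]), 'finger_gap': 0.9981691416109126}
```

View pics/top0.png

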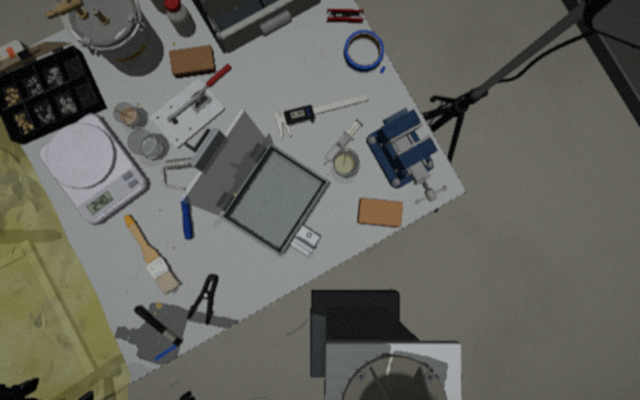

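View pics/side0.png

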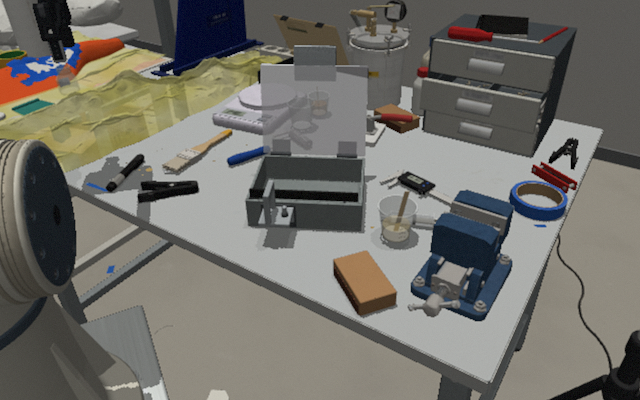

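The top view shows the open box with rim corners at about (270,147), (328,183), (282,251) and (225,215). The bracket is near (305,238), the block at (380,212) and the cup at (344,163). I'll enlarge for precise corners.

Run:
```python
import cv2,numpy as np
def g(im,u0,v0,w,h,s):
    a=cv2.resize(im[v0:v0+h,u0:u0+w],None,fx=s,fy=s,interpolation=cv2.INTER_CUBIC)
    for u in range(u0-u0%20+20,u0+w,20):
        cv2.line(a,((u-u0)*s,0),((u-u0)*s,6),(0,0,255),1);cv2.putText(a,str(u),((u-u0)*s-10,16),0,.35,(0,0,255),1)
    for v in range(v0-v0%20+20,v0+h,20):
        cv2.line(a,(0,(v-v0)*s),(6,(v-v0)*s),(0,0,255),1);cv2.putText(a,str(v),(8,(v-v0)*s+4),0,.35,(0,0,255),1)
    return a
t=cv2.imread('pics/top0.png');s=cv2.imread('pics/side0.png')
cv2.imwrite('pics/t1.png',g(t,210,130,200,140,4));cv2.imwrite('pics/s1.png',g(s,235,150,180,140,4))
```

```text
(no output)
```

View pics/t1.png

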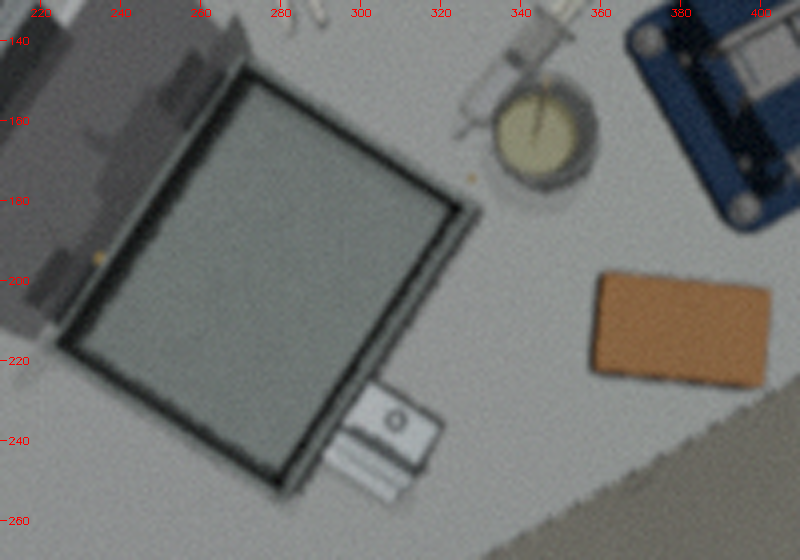

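View pics/s1.png

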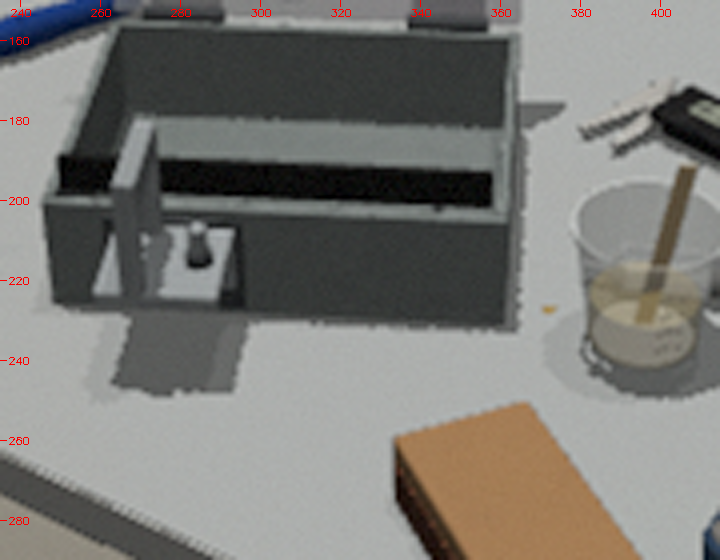

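Corners are readable, and the bracket keeper and stop peg show clearly in the side view. Next I fit the poses to both views.

```bash
cat > fit.py <<'E'
from h import *
import pickle
from scipy.optimize import least_squares
d=pickle.load(open('c0.pkl','rb'));T,S=d['top'],d['side']
def W(p,X):
    c,s=np.cos(p[2]),np.sin(p[2]);X=np.asarray(X,float)
    return np.array([p[0]+c*X[0]-s*X[1],p[1]+s*X[0]+c*X[1],X[2]])
def lid(th,x,y,z): # lid coords (-x to the front edge) -> box
    return [.083+x*np.cos(th)+z*np.sin(th),y,.056-x*np.sin(th)+z*np.cos(th)]
if __name__=='__main__':
    h=.055
    box=[(T,272,145.5,(.08,-.1,h)),(T,330,182,(-.08,-.1,h)),(T,282,253.5,(-.08,.1,h)),(T,224.3,215.5,(.08,.1,h)),
     (S,246.3,200.8,(-.08,.1,h)),(S,362.5,203.8,(-.08,-.1,h)),(S,263.8,156.8,(.08,.1,h)),(S,364.3,159.5,(.08,-.1,h)),
     (S,248.8,225.5,(-.08,.1,0)),(S,363.8,232,(-.08,-.1,0))]
    kp=[(263,196.3,(-.131,.056)),(269.5,196.8,(-.131,.046)),(267.5,179.5,(-.083,.056)),(273.8,180,(-.083,.046))]
    f=lambda p:np.concatenate([np.subtract(proj(c,W(p,X)),(u,v)) for c,u,v,X in box])
    r=least_squares(f,[.45,.3,1.0],loss='soft_l1');p=r.x;print('box',p[:2],np.degrees(p[2]));print(f(p).reshape(-1,2).round(1).tolist())
    g=lambda s:np.concatenate([np.subtract(proj(S,W(p,(*xy,.0915+s[0]))),(u,v)) for u,v,xy in kp])
    r=least_squares(g,[.008]);print('setting mm',r.x*1e3,g(r.x).reshape(-1,2).round(1).tolist())
    for s in(0,.004,.008,.012,.016):print('peg',s,proj(S,W(p,(-.107,.027,.056+s))))
    for th in(1.5,1.6,1.7,1.8):print(th,[np.round(proj(S,W(p,lid(th,-.172,y,0)))) .tolist() for y in(.1,-.1)],np.round(proj(S,W(p,lid(th,-.206,.039,0)))))
    bl=[(T,360.8,198,(-.03,.05,.03)),(T,402.5,202.5,(-.03,-.05,.03)),(T,400.5,226.8,(.03,-.05,.03)),(T,358.6,222.8,(.03,.05,.03)),
        ]
    for c,u,v,X in bl: print(onz(c,u,v,.03).round(4))
    bl+= [(S,333.8,259.3,(.03,.05,.03)),(S,367,250.8,(-.03,.05,.03))]
    k=lambda q:np.concatenate([np.subtract(proj(c,W(q,X)),(u,v)) for c,u,v,X in bl])
    r=least_squares(k,[.4,.05,3.1],loss='soft_l1');print('block',r.x[:2],np.degrees(r.x[2]),k(r.x).reshape(-1,2).round(1).tolist())
    print('cup',onz(T,344,163,.085),onz(S,397,240,0))
    np.save('p.npy',p)
    for n,X in dict(centre=(0,0,0),pad=(-.107,0,.08)).items():print(n,W(p,X))
E
python3 fit.py
```

```text
box [0.47988913 0.27380108] 57.72682240309541
[[-0.6, -3.6], [0.9, -1.6], [-0.0, 2.1], [-2.7, 0.6], [-0.7, 0.2], [0.9, 2.3], [-0.0, -2.0], [1.8, -1.1], [-0.1, 1.2], [-1.3, 0.2]]
setting mm [10.02739257] [[0.1, -0.1], [-0.1, -0.4], [1.3, 0.3], [1.0, 0.0]]
peg 0 (np.float64(285.4879326215454), np.float64(211.6962116592755))
peg 0.004 (np.float64(285.3519293304354), np.float64(209.7154774132445))
peg 0.008 (np.float64(285.21520668011766), np.float64(207.72426651325756))
peg 0.012 (np.float64(285.0777589481222), np.float64(205.72249561800496))
peg 0.016 (np.float64(284.93958035112166), np.float64(203.71008049985832))
1.5 [[255.0, 72.0], [369.0, 74.0]] [288.  54.]
1.6 [[257.0, 68.0], [369.0, 70.0]] [290.  50.]
1.7 [[259.0, 66.0], [370.0, 68.0]] [292.  47.]
1.8 [[261.0, 64.0], [370.0, 66.0]] [293.  45.]
[0.4852 0.0812 0.03  ]
[ 0.4762 -0.0161  0.03  ]
[ 0.4198 -0.0112  0.03  ]
[0.4277 0.0861 0.03  ]
block [0.45099651 0.12640511] 184.98101315652323 [[0.9, -0.0], [-83.9, -1.4], [-79.9, 0.3], [5.2, 1.1], [0.5, 4.2], [-0.3, -1.2]]
cup [0.55652158 0.12663883 0.085     ] [0.56233285 0.10738674 0.        ]
centre [0.47988913 0.27380108 0.        ]
pad [0.42275577 0.1833313  0.08      ]
```

```bash
cat > fit2.py <<'E'
from fit import *
src=open('fit.py').read()
h=.055
box=[(0,272,145.5,(.08,-.1,h)),(0,330,182,(-.08,-.1,h)),(0,282,253.5,(-.08,.1,h)),(0,224.3,215.5,(.08,.1,h)),
 (1,246.3,200.8,(-.08,.1,h)),(1,362.5,203.8,(-.08,-.1,h)),(1,263.8,156.8,(.08,.1,h)),(1,364.3,159.5,(.08,-.1,h)),
 (1,248.8,225.5,(-.08,.1,0)),(1,363.8,232,(-.08,-.1,0))]
bl=[(0,360.8,198,(.03,.05,.03)),(0,402.5,202.5,(.03,-.05,.03)),(0,400.5,226.8,(-.03,-.05,.03)),(0,358.6,222.8,(-.03,.05,.03)),
 (1,333.8,259.3,(-.03,.05,.03)),(1,367,250.8,(.03,.05,.03))]
def pr(c,X,k):
    u,v=proj(c,X);return np.array([c['cx']+(u-c['cx'])*k,c['cy']+(v-c['cy'])*k])
def F(P,ms=True):
    o=[]
    for pts,q in((box,P[:3]),(bl,P[3:6])):
        for i,u,v,X in pts:o.append(pr((T,S)[i],W(q,X),P[6+i])-(u-.4,v-.4))
    return np.concatenate(o+[(P[6:]-1)/.02])
for fix in(0,1):
    r=least_squares(F if not fix else lambda P:F(np.r_[P[:6],1,1]),[.48,.27,1,.45,.03,-.1,1,1],loss='soft_l1')
    print(r.cost,r.x.round(4),np.degrees(r.x[[2,5]]));print(F(r.x)[:-2].reshape(-1,2).round(1).tolist())
E
python3 fit2.py
```

```text
8.291682824426127 [ 0.4794  0.2764  1.0098  0.4523  0.0298 -0.0866  0.9626  0.9889] [57.85721651 -4.96199403]
[[0.2, -0.8], [-0.5, -0.3], [0.6, 0.6], [0.0, 0.8], [-0.1, -0.1], [-0.0, 1.8], [0.2, -1.6], [0.7, -0.9], [0.5, 0.6], [-2.2, -0.6], [0.4, 0.0], [-0.2, -0.3], [-0.2, 0.2], [0.3, 0.1], [-1.0, 0.4], [1.0, -0.9]]
18.056951943623435 [ 0.4798  0.275   1.0073  0.4532  0.0345 -0.0843  1.      1.    ] [57.71259874 -4.83103501]
[[-0.7, -3.2], [0.8, -1.1], [-0.2, 2.5], [-2.9, 1.0], [-0.5, 0.3], [0.9, 2.4], [0.2, -1.8], [1.8, -1.0], [0.0, 1.3], [-1.3, 0.3], [0.1, -0.5], [1.1, -0.7], [1.1, 0.7], [0.1, 0.5], [-1.8, -0.8], [0.4, -2.2]]
```

Emit:
play_rows(delta_pos=[[2.2,-4.1,0.6],[2.2,-4.1,0.6],[2.2,-4.1,0],[2.2,-4.1,0],[2.2,-4.1,0]], twist=[[0,0,-0.143],[0,0,-0.143],[0,0,-0.143],[0,0,-0.143],[0,0,-0.143]], hand=[0,0,0,0,0])

```text
t: 0.6
position: [0.2513, 0.4002, 0.2403]
ee_rot: [-90.1, 0.0, -55.1]
contact_force: [1.6, 0.2, 0.0]
finger_gap: 0.998
```

Emit:
play_rows(delta_pos=[[2.2,-4.1,0],[2.2,-4.1,0],[2.2,-4.1,0],[2.2,-4.1,0],[2.2,-4.1,0]], twist=[[0,0,-0.143],[0,0,-0.143],[0,0,-0.143],[0,0,-0.143],[0,0,-0.143]], hand=[0,0,0,0,0])

```text
t: 1.1
position: [0.3629, 0.1859, 0.2399]
ee_rot: [-90.1, 0.0, -97.7]
contact_force: [1.3, 0.6, 0.2]
finger_gap: 0.998
```

Emit:
play_rows(delta_pos=[[2.2,-3.9,-2],[2.2,-3.9,-2],[2.2,-3.9,-2],[2.3,-3.8,-2],[0,0,0]], twist=[[0,0,0.047],[0,0,0],[0,0,0],[0,0,0],[0,0,0]], hand=[0,0,0,0,0])

```text
t: 1.6
position: [0.4554, 0.0221, 0.1594]
ee_rot: [-89.8, 0.1, -95.5]
contact_force: [-0.4, 0.4, -0.1]
finger_gap: 1.002
```

Run:
```python
from h import *
import pickle
c=cam('wrist','w1.png');pickle.dump(c,open('cw1.pkl','wb'))
print(c['vertical_fov'],c['cx'],c['cy'],-np.asarray(c['R']).T@c['t'],np.round(c['R'],2).tolist())
print(ctrl.observe()['position'])
```

```text
65.70646984690485 323.2920650480032 201.7271984364575 [0.46164144 0.09265357 0.3022991 ] [[1.0, -0.1, 0.0], [-0.09, -0.96, 0.27], [-0.02, -0.27, -0.96]]
[0.45459867 0.02365076 0.16012293]
```

View pics/w1.png

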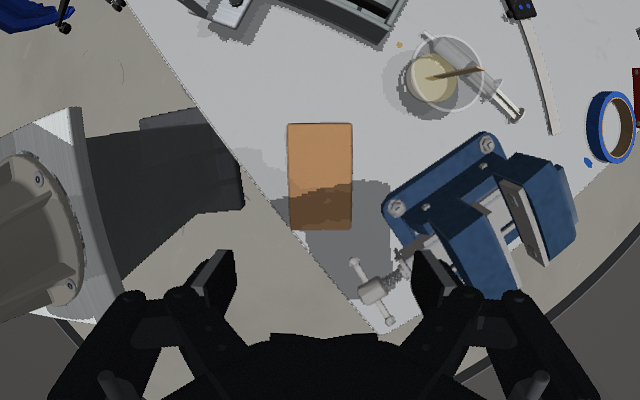

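The wrist view shows the block top at (287..352, 124..230), square to the jaws. The near box corner is at about (383,46).

```bash
cat >> h.py <<'E'
def fonz(c,u,v,z):
    R=np.asarray(c['R']);t=np.asarray(c['t']);f=foc(c);a=np.array([u-c['cx'],v-c['cy']]);r=np.hypot(*a);th=r/f
    d=R.T@np.r_[np.sin(th)*a/r,np.cos(th)];o=-R.T@t
    return o+d*(z-o[2])/d[2]
E
cat > a.py <<'E'
from h import *
import pickle
c=pickle.load(open('cw1.pkl','rb'))
# focal: as documented, try and check sizes
P=[fonz(c,u,v,.03) for u,v in((287.5,124),(351.5,124),(352,229.5),(290.5,230))]
for p in P:print(p.round(4))
print('mean',np.mean(P,0),[np.linalg.norm(P[i]-P[(i+1)%4]).round(4) for i in range(4)])
print('boxcorner',fonz(c,383,46,.055),fonz(c,383,46,0),'cup rim',fonz(c,447,73,.085),'cup base',fonz(c,430,85,0.01))
from fit import W
for p in([.4798,.275,np.radians(57.75)],):print(W(p,(-.08,-.1,.055)))
E
python3 a.py
```

```text
[0.4306 0.0895 0.03  ]
[0.4862 0.084  0.03  ]
[ 0.4792 -0.0135  0.03  ]
[ 0.4214 -0.0083  0.03  ]
mean [0.45434664 0.03791788 0.03      ] [np.float64(0.0559), np.float64(0.0977), np.float64(0.058), np.float64(0.0983)]
boxcorner [0.51528124 0.14673052 0.055     ] [0.52721088 0.15875738 0.        ] cup rim [0.55518169 0.1196331  0.085     ] cup base [0.56814394 0.11694662 0.01      ]
[0.52168362 0.15398032 0.055     ]
```

Emit:
play_rows(delta_pos=[[0,0.7,-4],[0,0.6,-4],[0,0,-3],[0,0,-2.5],[0,0,0]], twist=[[0,0,0.01],[0,0,0],[0,0,0],[0,0,0],[0,0,0]], hand=[0,0,0,0,0])

```text
t: 2.15
position: [0.4548, 0.0402, 0.0239]
ee_rot: [-89.5, 0.2, -94.9]
contact_force: [-0.7, -0.6, -0.3]
finger_gap: 1.001
```

Emit:
play_rows(delta_pos=[[0,-0.2,-1],[0,0,-0.8],[0,0,0],[0,0,0],[0,0,0]], twist=[[0,0,0],[0,0,0],[0,0,0],[0,0,0],[0,0,0]], hand=[0,0,0.2,0.6,1])

```text
t: 2.65
position: [0.457, 0.0398, 0.0087]
ee_rot: [-89.3, 0.3, -94.8]
contact_force: [-0.2, -0.9, -0.8]
finger_gap: 0.662
```

Emit:
play_rows(delta_pos=[[0,0,0],[0,0,0],[0,0,0]], twist=[[0,0,0],[0,0,0],[0,0,0]], hand=[1,1,1])

```text
t: 2.95
position: [0.4581, 0.0398, 0.01]
ee_rot: [-89.1, 0.3, -94.9]
contact_force: [0.4, -0.6, 0.1]
finger_gap: 0.663
```

Emit:
play_rows(delta_pos=[[0,0,3],[0,0,4],[0,0,4],[0,0.5,4],[0.3,3,0]], twist=[[0,0,0],[0,0,0],[0,0,0],[0,0,0],[0,0,0.137]], hand=[1,1,1,1,1])

```text
t: 3.45
position: [0.4587, 0.0733, 0.1648]
ee_rot: [-89.3, 0.2, -87.1]
contact_force: [1.5, 0.8, -0.0]
finger_gap: 0.663
```

Emit:
play_rows(delta_pos=[[0.3,3,0],[0.3,3,0],[0.3,3,0],[0.3,3,0],[0.3,3,0]], twist=[[0,0,0.137],[0,0,0.137],[0,0,0.137],[0,0,0.137],[0,0,0.137]], hand=[1,1,1,1,1])

```text
t: 3.95
position: [0.4746, 0.2282, 0.168]
ee_rot: [-89.0, 0.2, -46.4]
contact_force: [1.1, -0.0, -1.3]
finger_gap: 0.661
```

Emit:
play_rows(delta_pos=[[0.5,3,0],[0.4,2.3,0],[0,0,-2],[0,0,0]], twist=[[0,0,0.13],[0,0,0.118],[0,0,0],[0,0,0]], hand=[1,1,1,1])

```text
t: 4.35
position: [0.4837, 0.2875, 0.1478]
ee_rot: [-88.9, 0.2, -31.1]
contact_force: [-0.7, -0.4, -1.0]
finger_gap: 0.659
```

Run:
```python
from h import *
import pickle
for n in('wrist','side','top'):
    c=cam(n,n+'2.png');pickle.dump(c,open('c%s2.pkl'%n,'wb'))
a=cv2.imread('pics/wrist2.png');b=cv2.imread('pics/side2.png')[20:300,200:440]
b=cv2.resize(b,None,fx=1.66,fy=1.66,interpolation=cv2.INTER_CUBIC)
a=a[:, 120:560]
h=465;a=cv2.resize(a,(400,364))
o=np.zeros((465,800,3),np.uint8);o[:364,:400]=a;o[:b.shape[0],400:400+b.shape[1]]=b[:465,:400];cv2.imwrite('pics/ws2.png',o)
print(ctrl.observe()['position'],ctrl.observe()['ee_rot'])
```

```text
[0.48553805 0.2875691  0.15047129] [-8.86882117e+01  4.41288310e-02 -3.12153397e+01]
```

View pics/ws2.png

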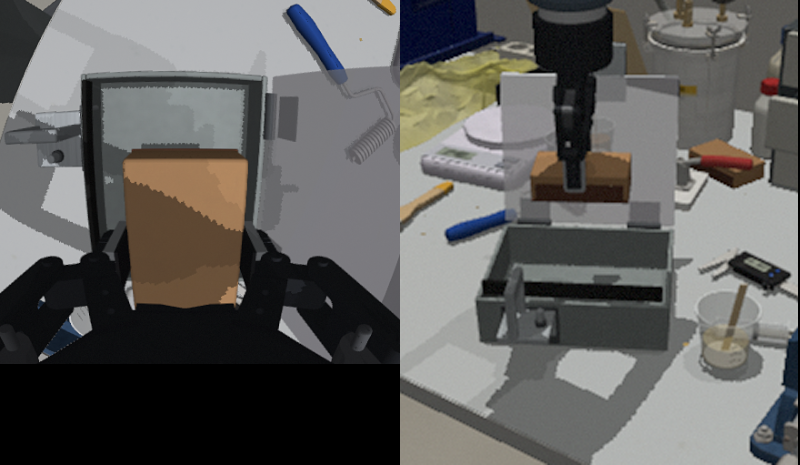

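The block is held aligned over the box. The +y rim corners are at wrist pixels of about (209,86) and (413,88).

Run:
```python
from h import *
import pickle
from fit import W
c=pickle.load(open('cwrist2.pkl','rb'))
a=fonz(c,209,86,.055);b=fonz(c,413,88,.055);print(a,b,np.linalg.norm(a-b),np.degrees(np.arctan2(*(b-a)[1::-1])))
p=[.4798,.275,np.radians(57.8)];print(W(p,(-.08,.1,.055)),W(p,(.08,.1,.055)))
k=fonz(c,120+55*1.1,157*1.1,.067);print('peg',k,W(p,(-.107,.027,.066)))
```

```text
[0.35589207 0.26474538 0.055     ] [0.44013066 0.39849846 0.055     ] 0.1580696907057329 57.79699699190742
[0.35255058 0.26059217 0.055     ] [0.43781079 0.39598308 0.055     ]
peg [0.4006712  0.21075381 0.067     ] [0.39993502 0.19884499 0.066     ]
```

Emit:
play_rows(delta_pos=[[-0.1,-0.2,-3.5],[-0.1,-0.1,-3.5],[0,0,-3],[0,0,-2],[0,0,-0.5]], twist=[[-0.02,0.012,0],[0,0,0],[0,0,0],[0,0,0],[0,0,0]], hand=[1,1,1,1,1])

```text
t: 5.0
position: [0.4879, 0.2837, 0.0286]
ee_rot: [-89.5, -0.3, -31.6]
contact_force: [0.5, -0.2, -0.1]
finger_gap: 0.663
```

Emit:
play_rows(delta_pos=[[-0.1,0,-0.8],[-0.1,0,-0.7],[0,0,0],[0,0,0],[0,0,0]], twist=[[0,0,0],[0,0,0],[0,0,0],[0,0,0],[0,0,0]], hand=[1,1,1,0.2,0.2])

```text
t: 5.5
position: [0.4881, 0.284, 0.0163]
ee_rot: [-89.3, -0.4, -31.7]
contact_force: [0.6, -0.4, 0.2]
finger_gap: 0.801
```

Emit:
play_rows(delta_pos=[[0,0,2],[0,0,4],[0,0,4.6],[0,0,4.8],[0,0,4.8]], twist=[[0,0,0],[0,0,0],[0,0,0],[0,0,0],[0,0,0]], hand=[0.2,0.2,0.2,0.5,1])

```text
t: 6.0
position: [0.4839, 0.2818, 0.221]
ee_rot: [-89.8, -0.2, -31.7]
contact_force: [1.7, 1.1, -0.2]
finger_gap: 0.476
```

Emit:
play_rows(delta_pos=[[0,0,4.8],[0,0,4.8],[0,0,0.5],[0.2,4,0],[0.2,4.2,0]], twist=[[0,0,0],[0,0,0],[0,0,0],[0,0,0],[0,0,0]], hand=[1,1,1,1,1])

```text
t: 6.5
position: [0.4906, 0.3632, 0.3389]
ee_rot: [-88.7, -0.8, -31.9]
contact_force: [0.3, 0.2, 0.4]
finger_gap: 0.001
```

Emit:
play_rows(delta_pos=[[0.2,4.7,0],[0.2,4.8,0],[0,0,-4.5],[0,0,-4.5],[0,0,-4]], twist=[[-0.015,0.01,0],[0,0,0],[0,0,0],[0,0,0],[0,0,0]], hand=[1,1,1,1,1])

```text
t: 7.0
position: [0.4962, 0.4705, 0.2135]
ee_rot: [-88.7, -1.0, -31.7]
contact_force: [-0.0, 0.4, 0.1]
finger_gap: 0.001
```

```bash
cat > lid.py <<'E'
from fit import *
o=ctrl.observe();print(o['position'],o['ee_rot'],o['contact_force'])
p=[.481,.277,np.radians(57.8)]
q=o['position']
for th in np.r_[1.85:.09:-.11]:
    X=W(p,lid(th,-.14,.085,.008+.015*np.sin(th)));print(round(th,2),(X*100).round(2),((X-q)*100).round(2));q=X
E
python3 lid.py
python3 - <<'E'
from h import *
a=cam('side')['frame'][0:280,200:440];b=cam('top')['frame'][80:270,150:350]
o=np.hstack([cv2.resize(a,None,fx=1.6,fy=1.6),cv2.resize(b,(408,448))[:448]][:1]+[cv2.resize(b,(408,448))]);cv2.imwrite('pics/l3.png',o[:,:,::-1])
E
```

```text
[0.49620669 0.4704658  0.21345765] [-88.72845615  -0.97689443 -31.72971468] [-0.00952399  0.38550716  0.12899318]
1.85 [48.53 44.34 18.44] [-1.09 -2.71 -2.91]
1.74 [47.78 43.15 19.02] [-0.75 -1.19  0.58]
1.63 [46.99 41.89 19.44] [-0.79 -1.25  0.42]
1.52 [46.17 40.59 19.7 ] [-0.82 -1.3   0.26]
1.41 [45.34 39.26 19.78] [-0.84 -1.33  0.09]
1.3 [44.49 37.91 19.69] [-0.85 -1.35 -0.09]
1.19 [43.64 36.57 19.41] [-0.85 -1.34 -0.28]
1.08 [42.81 35.25 18.95] [-0.83 -1.32 -0.46]
0.97 [42.01 33.98 18.3 ] [-0.8  -1.28 -0.65]
0.86 [41.25 32.77 17.47] [-0.76 -1.21 -0.83]
0.75 [40.53 31.64 16.48] [-0.71 -1.13 -1.  ]
0.64 [39.89 30.61 15.32] [-0.65 -1.03 -1.16]
0.53 [39.31 29.7  14.02] [-0.57 -0.91 -1.3 ]
0.42 [38.83 28.92 12.6 ] [-0.49 -0.78 -1.42]
0.31 [38.43 28.3  11.07] [-0.4  -0.63 -1.53]
0.2 [38.13 27.83  9.46] [-0.3  -0.47 -1.61]
```

View pics/l3.png

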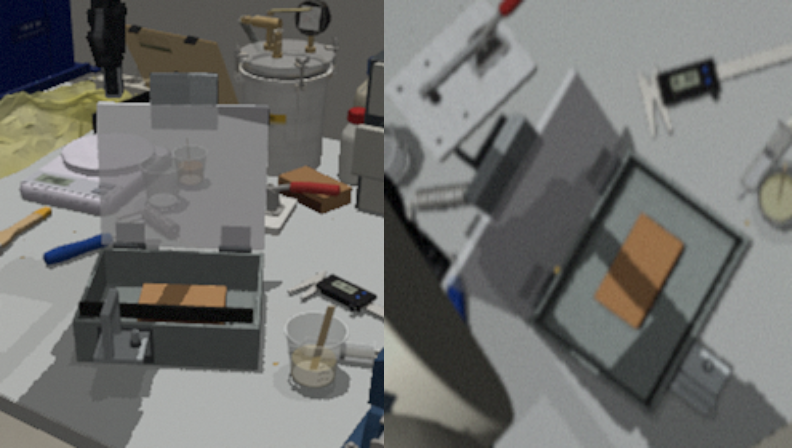

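The block lies flat in the middle of the box and the finger is behind the lid. I'll swing the lid over.

Emit:
play_rows(delta_pos=[[-0.3,-2.9,-2.0],[-0.75,-1.2,0.4],[-0.8,-1.25,0.4],[-0.8,-1.3,0.25],[-0.85,-1.35,0.1]], twist=[[-0.015,0.02,0],[0,0,0],[0,0,0],[0,0,0],[0,0,0]], hand=[1,1,1,1,1])

```text
t: 7.6
position: [0.4607, 0.3892, 0.2101]
ee_rot: [-90.0, -0.5, -31.8]
contact_force: [0.8, 1.3, -0.7]
finger_gap: -0.0
```

```bash
cat > st.py <<'E'
from fit import *
o=ctrl.observe();p=[.481,.277,np.radians(57.8)]
d=o['position']-np.r_[p[:2],0];c,s=np.cos(p[2]),np.sin(p[2])
f=o['contact_force']
print('t',round(o['t'],2),'pos',o['position'].round(4),'box',(1e3*np.array([c*d[0]+s*d[1],-s*d[0]+c*d[1],d[2]])).round(1),'rot',o['ee_rot'].round(1),'F',f.round(1),'Fbox',np.round([c*f[0]+s*f[1],-s*f[0]+c*f[1]],1))
E
python3 st.py
```

```text
t 7.6 pos [0.4607 0.3892 0.2101] box [ 84.1  77.  210.1] rot [-90.   -0.5 -31.8] F [ 0.8  1.3 -0.7] Fbox [1.5 0.1]
```

Emit:
play_rows(delta_pos=[[-0.85,-1.35,-0.3],[-0.85,-1.35,-0.5],[-0.85,-1.35,-0.7],[-0.8,-1.3,-0.8],[-0.75,-1.2,-1.0]], twist=[[0,0,0],[0,0,0],[0,0,0],[0,0,0],[0,0,0]], hand=[1,1,1,1,1])

```text
t: 8.1
position: [0.4219, 0.3251, 0.1921]
ee_rot: [-88.5, -0.9, -31.9]
contact_force: [0.2, 0.9, -0.9]
finger_gap: -0.0
```

```bash
python3 st.py
```

```text
t 8.1 pos [0.4219 0.3251 0.1921] box [  9.2  75.6 192.1] rot [-88.5  -0.9 -31.9] F [ 0.2  0.9 -0.9] Fbox [0.9 0.3]
```

Run:
```python
from h import *
c=cam('side')['frame'][0:280,200:440]
cv2.imwrite('pics/l4.png',cv2.resize(c,None,fx=1.6,fy=1.6)[:,:,::-1])
```

```text
(no output)
```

View pics/l4.png

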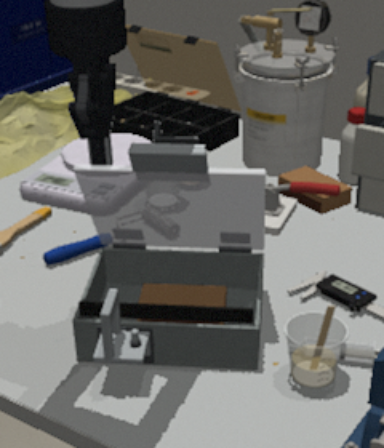

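The lid follows the finger and is about 0.95 rad open. I'll keep going along the arc.

Run:
```python
from fit import *
p=[.481,.277,np.radians(57.8)];q=ctrl.observe()['position'];print(q)
for th in np.r_[.85:.05:-.1]:
    X=W(p,lid(th,-.148,.075,.008+.015*np.sin(th)));print(round(th,2),(X*100).round(2),((X-q)*100).round(2));q=X
```

```text
[0.41984708 0.32279021 0.19036602]
0.85 [41.74 31.68 17.99] [-0.24 -0.6  -1.05]
0.75 [41.07 30.61 17.02] [-0.67 -1.07 -0.97]
0.65 [40.45 29.62 15.92] [-0.62 -0.98 -1.11]
0.55 [39.89 28.74 14.69] [-0.55 -0.88 -1.23]
0.45 [39.41 27.98 13.35] [-0.48 -0.77 -1.34]
0.35 [39.01 27.34 11.91] [-0.4  -0.64 -1.44]
0.25 [38.69 26.83 10.4 ] [-0.32 -0.51 -1.51]
0.15 [38.46 26.47  8.82] [-0.23 -0.36 -1.57]
```

Emit:
play_rows(delta_pos=[[-0.3,-0.6,-1.05],[-0.65,-1.05,-1.05],[-0.6,-1,-1.2],[-0.55,-0.9,-1.3],[-0.5,-0.75,-1.4]], twist=[[-0.02,0.02,0],[0,0,0],[0,0,0],[0,0,0],[0,0,0]], hand=[1,1,1,1,1])

```text
t: 8.65
position: [0.3976, 0.2822, 0.1365]
ee_rot: [-89.8, -0.7, -31.9]
contact_force: [-1.2, 0.0, -0.8]
finger_gap: 0.002
```

```bash
python3 st.py
```

```text
t 8.65 pos [0.3976 0.2822 0.1365] box [-40.   73.3 136.5] rot [-89.8  -0.7 -31.9] F [-1.2  0.  -0.8] Fbox [-0.6  1. ]
```

Emit:
play_rows(delta_pos=[[-0.4,-0.6,-1.5],[-0.35,-0.5,-1.5],[-0.2,-0.35,-1.5],[-0.1,-0.2,-0.5],[0,0,0]], twist=[[0,0,0],[0,0,0],[0,0,0],[0,0,0],[0,0,0]], hand=[1,1,1,1,1])

```text
t: 9.15
position: [0.3887, 0.2664, 0.0868]
ee_rot: [-89.9, -0.7, -31.9]
contact_force: [-0.3, -0.5, 0.6]
finger_gap: -0.001
```

```bash
python3 st.py;  python3 - <<'E'
from h import *
import pickle
o=[]
for n in('side','wrist','top'):
    c=cam(n,n+'5.png');pickle.dump(c,open('c%s5.pkl'%n,'wb'))
a=cv2.resize(cv2.imread('pics/side5.png')[130:240,230:380],None,fx=4,fy=4,interpolation=cv2.INTER_CUBIC)
cv2.imwrite('pics/l5.png',a)
E
```

```text
t 9.15 pos [0.3887 0.2664 0.0868] box [-58.2  72.4  86.8] rot [-89.9  -0.7 -31.9] F [-0.3 -0.5  0.6] Fbox [-0.6 -0.1]
```

View pics/l5.png

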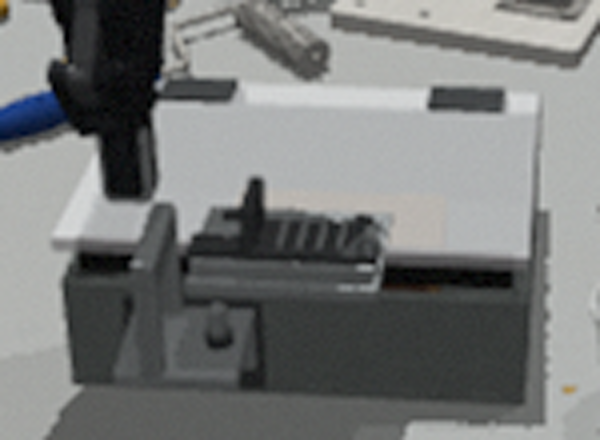

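The lid is down on the seal. The dark bolt has its rib at crop (257,180–240), with the serrated pad to its right at (280–385,235).

```bash
cat > toB.py <<'E'
from fit import *
p=[.481,.277,np.radians(57.8)]
def B(X):
    d=X-np.r_[p[:2],0];c,s=np.cos(p[2]),np.sin(p[2]);return (1e3*np.array([c*d[0]+s*d[1],-s*d[0]+c*d[1],d[2]])).round(1)
E
python3 - <<'E'
from toB import *
c=pickle.load(open('cside5.pkl','rb'))
f=lambda x,y,z:print(B(onz(c,230+x/4,130+y/4,z)))
f(325,237,.102);f(257,180,.124);f(260,240,.102);f(385,250,.102)
for th in(.1,.12,.14,.16,.2): print(th,[[(np.array(proj(c,W(p,lid(th,-.172,y,.008))))-(230,130)).__mul__(4).round().tolist()] for y in(.1,-.1)],[(4*(np.array(proj(c,W(p,lid(th,-.206,y,.0))))-(230,130))).round().tolist() for y in(.039,-.039)])
import cv2
w=cv2.imread('pics/wrist5.png');cv2.imwrite('pics/w5.png',w)
E
```

```text
[-109.9  -17.5  102. ]
[-104.4    9.5  124. ]
[-113.9    7.9  102. ]
[-117.4  -42.1  102. ]
0.1 [[[53.0, 238.0]], [[534.0, 258.0]]] [[183.0, 301.0], [377.0, 309.0]]
0.12 [[[52.0, 230.0]], [[534.0, 250.0]]] [[183.0, 292.0], [377.0, 300.0]]
0.14 [[[52.0, 223.0]], [[534.0, 242.0]]] [[182.0, 283.0], [377.0, 291.0]]
0.16 [[[51.0, 215.0]], [[535.0, 234.0]]] [[182.0, 273.0], [377.0, 282.0]]
0.2 [[[50.0, 199.0]], [[535.0, 218.0]]] [[181.0, 254.0], [377.0, 262.0]]
```

View pics/w5.png

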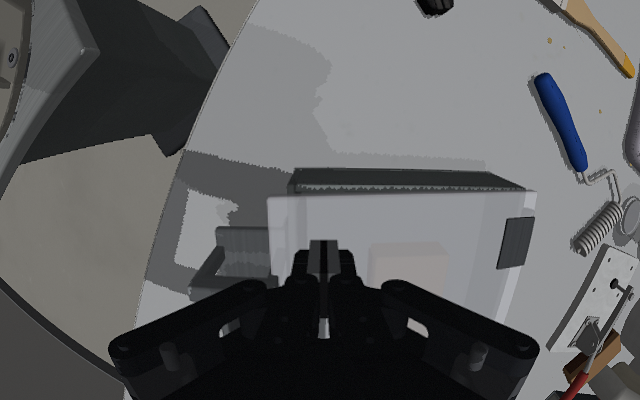

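Emit:
play_rows(delta_pos=[[0,0,3.5],[0,0,3.0],[1.5,-2.9,0],[1.5,-2.9,0],[1.5,-2.8,0]], twist=[[0,0,0],[0,0,0],[0,0,0],[0,0,0],[0,0,0]], hand=[1,1,1,1,1])

```text
t: 9.8
position: [0.437, 0.1832, 0.1596]
ee_rot: [-89.4, -1.0, -31.5]
contact_force: [0.2, -0.2, -0.6]
finger_gap: 0.002
```

```bash
python3 st.py;  python3 - <<'E'
from h import *
import pickle
for n in('side','top'):
    c=cam(n,n+'6.png');pickle.dump(c,open('c%s6.pkl'%n,'wb'))
a=cv2.resize(cv2.imread('pics/side6.png')[110:230,230:380],None,fx=3,fy=3,interpolation=cv2.INTER_CUBIC)
b=cv2.resize(cv2.imread('pics/top6.png')[190:270,260:350],None,fx=3.8,fy=4.5,interpolation=cv2.INTER_CUBIC)
cv2.imwrite('pics/l6.png',np.hstack([a,b[:360]]))
E
```

```text
t 9.8 pos [0.437  0.1832 0.1596] box [-102.8  -12.7  159.6] rot [-89.4  -1.  -31.5] F [ 0.2 -0.2 -0.6] Fbox [-0.1 -0.3]
```

View pics/l6.png

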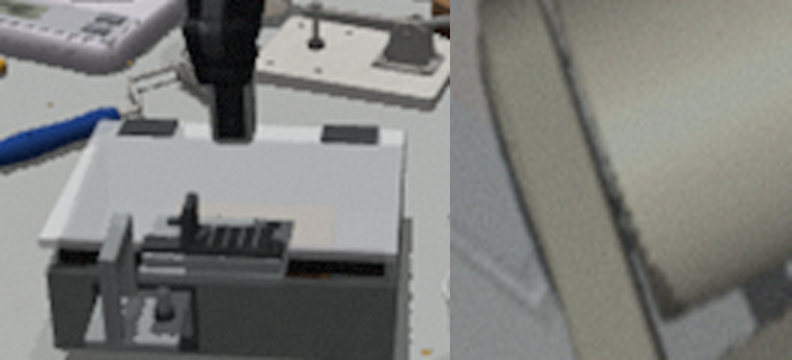

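The fingertip sits above the pad just clear of the rib. I'll descend slowly.

Emit:
play_rows(delta_pos=[[-0.2,-0.35,-2.5],[0,0,-1.5],[0,0,-0.5],[0,0,-0.3],[0,0,-0.3]], twist=[[0,0.015,0],[0,0,0],[0,0,0],[0,0,0],[0,0,0]], hand=[1,1,1,1,1])

```text
t: 10.4
position: [0.4382, 0.18, 0.1107]
ee_rot: [-89.6, -0.4, -31.9]
contact_force: [0.2, 0.4, -0.1]
finger_gap: -0.0
```

```bash
python3 st.py
```

```text
t 10.4 pos [0.4382 0.18   0.1107] box [-104.9  -15.5  110.7] rot [-89.6  -0.4 -31.9] F [ 0.2  0.4 -0.1] Fbox [0.5 0. ]
```

Emit:
play_rows(delta_pos=[[-0.2,0,-0.4],[-0.2,0,-0.4],[0,0,-0.3]], twist=[[0,0,0],[0,0,0],[0,0,0]], hand=[1,1,1])

```text
t: 10.7
position: [0.4344, 0.181, 0.1001]
ee_rot: [-89.5, -0.5, -31.8]
contact_force: [-0.2, -1.0, 2.0]
finger_gap: -0.002
```

Emit:
play_rows(delta_pos=[[0,0,-0.3],[0,0,-0.3]], twist=[[0,0,0],[0,0,0]], hand=[1,1])

```text
t: 10.9
position: [0.4342, 0.1807, 0.0941]
ee_rot: [-89.5, -0.5, -31.8]
contact_force: [-1.9, -2.3, 5.3]
finger_gap: -0.002
```

Emit:
play_rows(delta_pos=[[0,0,-0.2],[0,0,-0.2]], twist=[[0,0,0],[0,0,0]], hand=[1,1])

```text
t: 11.1
position: [0.4338, 0.1801, 0.0899]
ee_rot: [-89.6, -0.5, -31.8]
contact_force: [-1.4, -3.2, 7.6]
finger_gap: 0.0
```

Emit:
play_rows(delta_pos=[[0,0,-0.15]], twist=[[0,0,0]], hand=[1])

```text
t: 11.2
position: [0.4337, 0.1798, 0.0884]
ee_rot: [-89.6, -0.5, -31.8]
contact_force: [-1.4, -2.0, 6.1]
finger_gap: -0.001
```

Emit:
play_rows(delta_pos=[[0,0,-0.15]], twist=[[0,0,0]], hand=[1])

```text
t: 11.3
position: [0.4335, 0.1796, 0.0869]
ee_rot: [-89.7, -0.5, -31.8]
contact_force: [-2.3, -3.1, 12.8]
finger_gap: -0.001
```

Emit:
play_rows(delta_pos=[[0,0,-0.15]], twist=[[0,0,0]], hand=[1])

```text
t: 11.4
position: [0.4339, 0.1794, 0.0862]
ee_rot: [-89.7, -0.5, -31.8]
contact_force: [-5.3, -7.1, 32.1]
finger_gap: -0.0
```

The lid landed on its stop at about z 0.0865 (setting ≈ 9–10 mm, agreeing with the image). I'll slide with lighter downward pressure.

Emit:
play_rows(delta_pos=[[-0.25,0.16,-0.03]], twist=[[0,0,0]], hand=[1])

```text
t: 11.5
position: [0.4321, 0.1806, 0.0868]
ee_rot: [-89.7, -0.6, -31.7]
contact_force: [-1.1, -5.3, 13.8]
finger_gap: 0.0
```

Emit:
play_rows(delta_pos=[[-0.25,0.16,-0.04]], twist=[[0,0,0]], hand=[1])

```text
t: 11.6
position: [0.43, 0.1819, 0.087]
ee_rot: [-89.7, -0.6, -31.7]
contact_force: [-1.3, -4.7, 8.5]
finger_gap: 0.0
```

Emit:
play_rows(delta_pos=[[-0.25,0.16,-0.04]], twist=[[0,0,0]], hand=[1])

```text
t: 11.7
position: [0.4279, 0.1832, 0.0871]
ee_rot: [-89.7, -0.7, -31.7]
contact_force: [-1.0, -3.8, 7.2]
finger_gap: -0.002
```

```bash
python3 st.py
```

```text
t 11.7 pos [0.4279 0.1832 0.0871] box [-107.7   -5.    87.1] rot [-89.7  -0.7 -31.7] F [-1.  -3.8  7.2] Fbox [-3.8 -1.2]
```

Emit:
play_rows(delta_pos=[[-0.1,0.06,-0.12]], twist=[[0,0,0]], hand=[1])

```text
t: 11.8
position: [0.4273, 0.1836, 0.0866]
ee_rot: [-89.7, -0.7, -31.7]
contact_force: [-2.5, -6.3, 20.9]
finger_gap: 0.002
```

Emit:
play_rows(delta_pos=[[-0.25,0.16,-0.09]], twist=[[0,0,0]], hand=[1])

```text
t: 11.9
position: [0.4255, 0.1848, 0.0866]
ee_rot: [-89.7, -0.8, -31.7]
contact_force: [-2.8, -7.2, 19.9]
finger_gap: -0.004
```

Emit:
play_rows(delta_pos=[[-0.25,0.16,-0.08]], twist=[[0,0,0]], hand=[1])

```text
t: 12.0
position: [0.4235, 0.186, 0.0867]
ee_rot: [-89.7, -0.9, -31.7]
contact_force: [-2.0, -7.0, 17.0]
finger_gap: 0.0
```

```bash
python3 st.py
```

```text
t 12.0 pos [0.4235 0.186  0.0867] box [-107.6    0.2   86.7] rot [-89.7  -0.9 -31.7] F [-2. -7. 17.] Fbox [-7. -2.]
```

Emit:
play_rows(delta_pos=[[-0.27,0.17,-0.09],[-0.27,0.17,-0.09]], twist=[[0,0,0],[0,0,0]], hand=[1,1])

```text
t: 12.2
position: [0.4192, 0.1887, 0.0867]
ee_rot: [-89.6, -1.0, -31.6]
contact_force: [-1.4, -6.4, 17.1]
finger_gap: -0.0
```

Emit:
play_rows(delta_pos=[[-0.27,0.17,-0.09],[-0.27,0.17,-0.09]], twist=[[0,0,0],[0,0,0]], hand=[1,1])

```text
t: 12.4
position: [0.4148, 0.1915, 0.0867]
ee_rot: [-89.6, -1.2, -31.6]
contact_force: [-1.1, -6.8, 17.8]
finger_gap: 0.003
```

```bash
python3 st.py
```

```text
t 12.4 pos [0.4148 0.1915 0.0867] box [-107.6   10.4   86.7] rot [-89.6  -1.2 -31.6] F [-1.1 -6.8 17.8] Fbox [-6.4 -2.7]
```

Emit:
play_rows(delta_pos=[[-0.27,0.17,-0.09],[-0.27,0.17,-0.09]], twist=[[0,0.01,0],[0,0,0]], hand=[1,1])

```text
t: 12.6
position: [0.4105, 0.1943, 0.0867]
ee_rot: [-89.9, -0.8, -31.5]
contact_force: [3.9, -12.6, 18.8]
finger_gap: -0.002
```

Emit:
play_rows(delta_pos=[[-0.27,0.17,-0.09],[-0.27,0.17,-0.09]], twist=[[0,0,0],[0,0,0]], hand=[1,1])

```text
t: 12.8
position: [0.4086, 0.1978, 0.0869]
ee_rot: [-89.7, -1.1, -31.5]
contact_force: [2.7, -5.7, 10.4]
finger_gap: -0.0
```

```bash
python3 st.py
```

```text
t 12.8 pos [0.4086 0.1978 0.0869] box [-105.6   19.    86.9] rot [-89.7  -1.1 -31.5] F [ 2.7 -5.7 10.4] Fbox [-3.4 -5.3]
```

Emit:
play_rows(delta_pos=[[-0.27,0.17,-0.1],[-0.3,0.19,-0.1]], twist=[[0,0,0],[0,0,0]], hand=[1,1])

```text
t: 13.0
position: [0.4066, 0.2016, 0.0868]
ee_rot: [-89.4, -1.5, -31.4]
contact_force: [3.5, -6.5, 11.7]
finger_gap: 0.001
```

Emit:
play_rows(delta_pos=[[-0.3,0.19,-0.09],[-0.3,0.19,-0.09]], twist=[[0,0,0],[0,0,0]], hand=[1,1])

```text
t: 13.2
position: [0.4043, 0.2053, 0.0868]
ee_rot: [-89.2, -1.8, -31.3]
contact_force: [11.6, -19.7, 10.3]
finger_gap: -0.002
```

```bash
python3 st.py
```

```text
t 13.2 pos [0.4043 0.2053 0.0868] box [-101.5   26.7   86.8] rot [-89.2  -1.8 -31.3] F [ 11.6 -19.7  10.3] Fbox [-10.5 -20.3]
```

Hard stop at the end of the bolt's travel (20 N sideways). I'll back off, lift and look.

Emit:
play_rows(delta_pos=[[0.1,-0.1,0],[0.2,-0.15,0],[0,0,0.6],[0,0,3],[0.8,-0.5,4.5]], twist=[[0,0,0],[0,0,0],[0,0,0],[0,0,0],[0,0,0]], hand=[1,1,1,1,1])

```text
t: 13.7
position: [0.4123, 0.196, 0.1657]
ee_rot: [-89.7, -1.5, -31.3]
contact_force: [1.9, 0.9, 0.2]
finger_gap: 0.002
```

Emit:
play_rows(delta_pos=[[0,0,4.5],[0,0,4.5],[0,0,2],[0,0,0]], twist=[[0,0,0],[0,0,0],[0,0,0],[0,0,0]], hand=[1,1,1,1])

```text
t: 14.1
position: [0.4144, 0.1966, 0.2863]
ee_rot: [-89.2, -1.8, -31.3]
contact_force: [0.5, -0.4, -0.3]
finger_gap: 0.002
```

```bash
python3 st.py;  python3 - <<'E'
from h import *
import pickle
for n in('side','top'):
    c=cam(n,n+'7.png');pickle.dump(c,open('c%s7.pkl'%n,'wb'))
a=cv2.resize(cv2.imread('pics/side7.png')[130:250,230:420],None,fx=4,fy=4,interpolation=cv2.INTER_CUBIC)
cv2.imwrite('pics/l7.png',a)
E
```

```text
t 14.1 pos [0.4144 0.1966 0.2863] box [-103.5   13.5  286.3] rot [-89.2  -1.8 -31.3] F [ 0.5 -0.4 -0.3] Fbox [-0.1 -0.6]
```

View pics/l7.png

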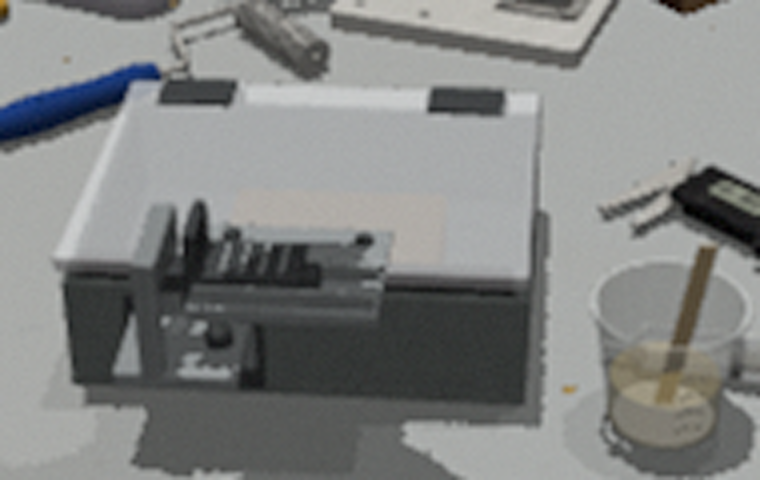

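The bolt is under the keeper, the lid stays down with the arm clear, and the cup is untouched. I'll check the travel numerically.

Run:
```python
from toB import *
c=pickle.load(open('cside7.pkl','rb'))
f=lambda x,y,z:B(onz(c,230+x/4,130+y/4,z))
print('before',f(257,180,.122),'after',f(199,202,.108))
print('pad right end before',f(387,240,.10),'after',f(322,272,.086))
for th in(.03,.05,.07):print(th,[(4*(np.array(proj(c,W(p,lid(th,-.172,y,.008))))-(230,130))).round().tolist() for y in(.1,-.1)])
t=pickle.load(open('cside6.pkl','rb'))['frame'];
```

```text
before [-101.2   10.   122. ] after [-97.2  34.9 108. ]
pad right end before [-107.3  -42.   100. ] after [-111.2  -16.    86. ]
0.03 [[55.0, 264.0], [533.0, 284.0]]
0.05 [[54.0, 256.0], [533.0, 276.0]]
0.07 [[53.0, 249.0], [533.0, 269.0]]
```

Image travel is about 25–26 mm from a start of 0–4 mm. I may have dragged the bolt back slightly while leaving, so I'll nudge the rib home again without touching the pad.

Emit:
play_rows(delta_pos=[[-0.1,-0.1,-4.5],[0,0,-4.5],[0,0,-4.5],[0,0,-3],[0,0,-0.5]], twist=[[-0.01,0.028,0],[0,0,0],[0,0,0],[0,0,0],[0,0,0]], hand=[1,1,1,1,1])

```text
t: 14.7
position: [0.4074, 0.193, 0.1029]
ee_rot: [-91.0, -0.4, -31.3]
contact_force: [-0.6, -0.7, 0.2]
finger_gap: 0.0
```

```bash
python3 st.py
```

```text
t 14.7 pos [0.4074 0.193  0.1029] box [-110.3   17.5  102.9] rot [-91.   -0.4 -31.3] F [-0.6 -0.7  0.2] Fbox [-0.9  0.2]
```

Emit:
play_rows(delta_pos=[[0.2,0.2,-0.4],[0,0,-0.4],[-0.25,0.16,0],[-0.25,0.16,0]], twist=[[0,0,0],[0,0,0],[0,0,0],[0,0,0]], hand=[1,1,1,1])

```text
t: 15.1
position: [0.4043, 0.1983, 0.0946]
ee_rot: [-91.1, -0.3, -31.3]
contact_force: [5.0, -4.7, -4.9]
finger_gap: -0.001
```

```bash
python3 st.py
```

```text
t 15.1 pos [0.4043 0.1983 0.0946] box [-107.5   23.    94.6] rot [-91.1  -0.3 -31.3] F [ 5.  -4.7 -4.9] Fbox [-1.3 -6.7]
```

Emit:
play_rows(delta_pos=[[-0.2,0.13,0]], twist=[[0,0,0]], hand=[1])

```text
t: 15.2
position: [0.403, 0.1997, 0.0955]
ee_rot: [-91.1, -0.4, -31.2]
contact_force: [4.5, -3.9, -2.9]
finger_gap: 0.0
```

Emit:
play_rows(delta_pos=[[-0.2,0.13,0]], twist=[[0,0,0]], hand=[1])

```text
t: 15.3
position: [0.4019, 0.201, 0.0963]
ee_rot: [-91.0, -0.6, -31.2]
contact_force: [5.7, -4.6, -4.2]
finger_gap: 0.0
```

```bash
python3 st.py
```

```text
t 15.3 pos [0.4019 0.201  0.0963] box [-106.5   26.4   96.3] rot [-91.   -0.6 -31.2] F [ 5.7 -4.6 -4.2] Fbox [-0.9 -7.3]
```

Emit:
play_rows(delta_pos=[[-0.2,0.13,-0.08]], twist=[[0,0,0]], hand=[1])

```text
t: 15.4
position: [0.4015, 0.2017, 0.0965]
ee_rot: [-90.9, -0.8, -31.1]
contact_force: [12.4, -15.9, -3.1]
finger_gap: 0.003
```

Emit:
play_rows(delta_pos=[[-0.2,0.13,-0.08]], twist=[[0,0,0]], hand=[1])

```text
t: 15.5
position: [0.4015, 0.2018, 0.0967]
ee_rot: [-90.9, -1.1, -30.9]
contact_force: [13.9, -18.1, -5.9]
finger_gap: 0.0
```

Emit:
play_rows(delta_pos=[[-0.2,0.13,-0.08]], twist=[[0,0,0]], hand=[1])

```text
t: 15.6
position: [0.4016, 0.2017, 0.0968]
ee_rot: [-90.9, -1.4, -30.7]
contact_force: [12.5, -16.4, -7.9]
finger_gap: -0.003
```

```bash
python3 st.py
```

```text
t 15.6 pos [0.4016 0.2017 0.0968] box [-106.    27.1   96.8] rot [-90.9  -1.4 -30.7] F [ 12.5 -16.4  -7.9] Fbox [ -7.2 -19.3]
```

Firm stop again at y 27, so the bolt had been dragged back a few mm and is now home. I'll retreat along −y clear of the pad, then up.

Emit:
play_rows(delta_pos=[[0.25,-0.16,0.05],[0.5,-0.3,0.3],[0,0,3],[0,0,4.5],[0,0,4.5]], twist=[[0,0,0],[0,0,0],[0,0,0],[0,0,0],[0,0,0]], hand=[1,1,1,1,1])

```text
t: 16.1
position: [0.4072, 0.1957, 0.2228]
ee_rot: [-91.1, -1.2, -30.7]
contact_force: [0.8, 1.2, -0.6]
finger_gap: -0.005
```

Emit:
play_rows(delta_pos=[[0,0,4],[0,0,0],[0,0,0],[0,0,0]], twist=[[0,0,0],[0,0,0],[0,0,0],[0,0,0]], hand=[1,1,1,1])

```text
t: 16.5
position: [0.4099, 0.1977, 0.2731]
ee_rot: [-90.3, -1.6, -30.7]
contact_force: [0.1, 0.5, 0.6]
finger_gap: -0.004
```

```bash
python3 st.py;  python3 - <<'E'
from h import *
cam('side','side8.png')
a=[cv2.resize(cv2.imread('pics/side%d.png'%i)[165:235,240:340],None,fx=4,fy=4,interpolation=cv2.INTER_CUBIC) for i in(7,8)]
cv2.imwrite('pics/l8.png',np.vstack(a))
E
```

```text
t 16.5 pos [0.4099 0.1977 0.2731] box [-105.    17.9  273.1] rot [-90.3  -1.6 -30.7] F [0.1 0.5 0.6] Fbox [0.5 0.2]
```

Run:
```python
from h import *
a=cv2.imread('pics/side7.png',0);b=cv2.imread('pics/side8.png',0)
def sh(x0,x1,y0,y1):
    t=cv2.resize(a[y0:y1,x0:x1],None,fx=8,fy=8,interpolation=cv2.INTER_CUBIC);s=cv2.resize(b[y0-5:y1+5,x0-6:x1+6],None,fx=8,fy=8,interpolation=cv2.INTER_CUBIC)
    _,m,_,l=cv2.minMaxLoc(cv2.matchTemplate(s,t,cv2.TM_CCOEFF_NORMED));return l[0]/8-6,l[1]/8-5,round(m,3)
print('bolt',sh(275,312,180,203),'lid/hinge',sh(265,368,148,162),'lid front right',sh(335,368,185,215),'cup',sh(375,420,190,245))
from rig import ctrl
ctrl.close_job()
```

```text
bolt (-2.125, -0.25, 0.955) lid/hinge (0.0, 0.0, 0.999) lid front right (0.0, 0.0, 0.999) cup (0.0, 0.0, 0.998)
the job is handed in; nothing more can be done
```

The sanding block is in the box, the lid is closed and bolted, and the job is handed in at about 16.6 s of the 53 s allowed.

- **Block:** The pictures showed it lying flat in the middle of the box before I closed the lid.
- **Lid:** I swung it over and pressed on the thumb pad until it landed on its stop. The downward force went from about 13 N to about 32 N at pad height 86.5 mm, which fits a bracket setting of about 9–10 mm. That 32 N was the highest force I read on the lid.
- **Bolt:** I slid it home with mostly 10–20 N of downward pressure until it hit its end stop.
- **Correction:** In the first check the bolt had travelled only about 25–26 mm, because I dragged it back a little as I left. I pushed it by the rib until it stopped firmly again at about 19 N. I then backed off without touching the pad.
- **Last checks:** Matching the pictures from before and after that second push showed the bolt had moved about 2 px (roughly 3.5 mm) further in. The lid and cup had not moved, and the arm was clear with about 0 N of contact force.
- **Not confirmed:** I had used up my picture views, so I did not look at the final state directly. That the bolt is fully home rests on the firm stop and the picture matching.
- **Measurement mismatch:** Objects measured about 2–4% small in the top and wrist cameras. The poses still proved good enough for every contact.

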